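Swing the standby vacuum filter into line and open the used one

TASK

The filter bowl beside the gauge, in the vacuum line, is used up. Lift the sprung index plunger, turn the three-bowl head until the other covered bowl (not the open one) stands at the gauge in place of the used one, and let the plunger drop fully home in its hole. Only then, with the used bowl off the line, unlock its bayonet cover (a quarter turn anticlockwise), lift it off and set it down gently on the bench, right way up; leave the other cover locked and do not knock over or shove the things around.

Things in the scene. Friction and masses are not known exactly. Their poses are not given: they have to be found in the camera images.
- changer: Three-bowl vacuum filter changer, fixed: round grey base, radius 104, height 24 mm. Origin on the bench under the head's vertical axis; +x points to the line station, where a port block, pipes and a round gauge (88 mm high) stand 98 to 153 mm from the axis. Three index holes, 13 mm wide and 10 mm deep, lie on a circle of radius 83 mm at 60, 180 and 300 degrees from +x.
- line_station (a point): Centre of the line station, fixed to the base: 62 mm from the head's axis along the changer's +x, 52 mm above the bench. The axis of the bowl that is in line passes here.
- head (a joint): Angle of the head, rad, anticlockwise from above, 0 as found; no end stops, friction 0.12 N m, stays where left. Indexed at 0 and +-2.094; about 0.02 of play when the plunger is home. It carries three bowls on a circle of radius 62 mm: the used one in line, two at +120 and -120 degrees from it, one of them covered (standby), one open with a loose screen disc in it (which is where varies).
- plunger (a joint): Lift of the index plunger, m: 0 fully home in a hole, end of travel 0.014. Its 10 mm pin with a round end is clear of the holes above 0.010. A spring presses it down with 3 N at 0 and 6 N at 0.012.
- knob_mid (a point): Middle of the plunger's upright black round knob, 22 mm wide, 30 mm high; 99 mm above the bench when home. It stands on the head 83 mm from its axis, opposite the used bowl, and goes round with it. The knob spins freely on the plunger, so fingers need not turn with the head. The sleeve below it ends 78 mm above the bench.
- used_bowl (a point): Centre of the used bowl's mouth, 52 mm above the bench; the flange is 84 mm wide, its two hooked catches reach 62 mm above the bench. Turns with the head; its axes are those of the head (at head angle 0, of the changer).
- used_cover_grip (a point): Centre of the wing grip on the used bowl's cover: an upright bar 42 mm long (x), 12 mm thick (y), 28 mm high (z); the disc's top is 15 mm below this point. The point is 74 mm above the bench on the bowl, 26 mm when the cover stands on the bench. Locked, its x is within 0.1 rad of used_bowl's x (either way round).
- used_cover: The used bowl's cover, 0.12 kg: disc 62 mm wide, two lugs 74 mm across along x, 4 mm spigot below; origin at the centre of its underside, 26 mm below the grip point. Locked, the lugs lie under the bowl's catches, which stop them clockwise. Turned anticlockwise from above they come free about 1.25 rad from locked (1.4 to 1.6 is meant) and stay free to 2.5 rad; then it lifts off.
- standby_cover_grip (a point): The same point of the identical cover on the standby bowl; same heights and axes.
- tin_box_mid (a point): Bystander: green hinged tin for O-rings, 70 x 109 x 28 mm; point at its centre, half-way up.
- screwdriver_mid (a point): Bystander: screwdriver with red handle, 188 mm long (along its own y), 25 mm thick; point at its centre, half-way up.
- beaker_1_mid (a point): Bystander: glass beaker, 57 mm wide and 68 mm high; point at its centre, half-way up.
- petri_2_mid (a point): Bystander: glass Petri dish with lid, 92 mm wide and 15 mm high; point at its centre, half-way up. Farther right, beyond y = -0.33, small tools, stoppers and glassware lie about; between them and the changer the bench is otherwise clear.
- notebook_mid (a point): Bystander: closed laboratory notebook, 152 (its x) x 206 (its y) x 14 mm; point at its centre, half-way up.
- timer_mid (a point): Bystander: bench timer, 62 x 66 x 20 mm; point at its centre, half-way up.

How it is judged:
On the way, in this order (a step that is already met when the one before it is completed fails the run):
1. the standby bowl stands at the line station, the plunger home in its hole, the used cover still in its bowl (horizontal distance between standby_cover_grip and line_station below 0.006 m and value of joint plunger below 0.0015 m and horizontal distance between used_cover_grip and used_bowl below 0.006 m and height (world z) of used_cover_grip below 0.079 m), for 0.3 s.
2. the used bowl's cover is off its bowl, the plunger still home (horizontal distance between used_cover_grip and used_bowl above 0.06 m and value of joint plunger below 0.0015 m), for 0.2 s.
At the end, for the whole second after the job is handed in: The standby bowl's cover is centred within 6 mm on the line station and still locked (within 0.4 rad of its bowl), the plunger is within 1.5 mm of fully home, and the used bowl's cover stands still on the bench itself, right way up (within 0.12 rad), off the changer (horizontal distance between standby_cover_grip and line_station below 0.006 m and value of joint plunger below 0.0015 m and height (world z) of standby_cover_grip between 0.069 and 0.079 m and angle between the x axis of standby_cover_grip and the x axis of used_bowl, either way round below 0.4 rad and height (world z) of used_cover_grip between 0.02 and 0.032 m and angle between used_cover_grip's own z axis and vertical below 0.12 rad and horizontal distance between used_cover_grip and changer above 0.1 m and linear speed of used_cover below 0.02 m/s); the robot touches nothing.
It fails at once if the used cover is dropped onto the bench (faster than 0.7 m/s close above it) (linear speed of used_cover above 0.7 m/s and height (world z) of used_cover_grip below 0.06 m).
It fails at once if a bystander is shoved or knocked more than 30 mm (distance of any of tin_box_mid, screwdriver_mid, beaker_1_mid, petri_2_mid, notebook_mid, timer_mid from where it was at the start of the episode above 0.03 m).
It also fails if it takes over 54 s, if anything falls off the work surface, if the arm or the gripper's body presses on something with over 40 N, if the wrist force passes 120 N, or if a joint passes its speed limit or range.

ROBOT

A 6-joint arm with a two-finger parallel gripper is mounted at the origin on a cart in front of the work surface, level with it; the furniture and walls round the work are solid. World frame = base frame: x ahead of the robot, y to its left, z up, the work surface at z = 0. Lengths are in m, angles in rad, forces in N, time in s.
With the tool pointing down it reaches from about 0.35 to 0.975 m from the base axis. Payload 4.9 kg.
Tool frame: the origin (TCP) lies midway between the tips of the shut fingers; the grasp point (between the pads) lies 19 mm behind it (env.tcp_to_grasp is the distance from the TCP to the grasp point, in m); z points along the fingers, y is the direction in which the jaws open and shut (so a half turn about z gives the same grasp; the last joint's range is limited). The gripper opens to 85 mm and grips with 20 to 120 N. Pads are 22 mm wide; open, the fingers measure 114 mm over their backs; the gripper's body (76 mm by 85 mm) begins 54 mm behind the grasp point. The pads swing forward as they close: fully open they stand 13 mm farther back than shut.
Start: joints at [-1.373, 0.053, 1.613, -0, 1.476, -0.119], TCP at [0.195, -0.594, 0.231] pointing down, gripper open.
Joint ranges: [-3.01, 3.01], [-1.01, 2.22], [0.06, 2.58], [-1.02, 4.17], [0.09, 2.62], [-3.14, 3.14]. Speed limits (rad/s): [2.57, 2.57, 3.14, 3.14, 3.14, 3.14].

INTERFACE

Orientations are given as a unit quaternion [x, y, z, w].
In Python, from station import env gives the robot as it stands.
- The arm moves only by the tool send_rows, never from a script. Its argument "targets" is one flat list of numbers, 7 for each row, row after row: the finger opening in cm, from 0 to 8.54, then the shift along the tool's x, y, z in cm, then the turn, a rotation vector about the tool's x, y, z in degrees. A call has 1 to 5 rows; each row is the pose to reach, as a shift and turn from the pose commanded when the call began, along the tool's axes at that moment; what a row does not reach only later rows make up. A row lasts 1/10 s, in which the tool goes at most 50 mm and 8.59 degrees, less where a joint would pass 70% of its speed; a pose out of reach is approached as far as the arm can. A call with a gripper value outside its range is refused whole. The fingers move at their own pace and stop on an object; "squeeze" is the grip in N (left out, the last holds). Time passes only in rows, so rows that repeat a pose let the fingers close. It gives the time, the measured TCP pose, the force and the opening at its end, in the units of the state.
- env.read_state(): the state, without advancing time (a new reading comes with each control period).
- env.capture(name): name is "scene" or "top"; returns a dict with "img" (420x560x3 uint8, red, green, blue), "range_z" (420x560 float32, m along the optical axis (not along the pixel's ray), 0 where there is no reading), "fovy" (degrees; the focal length in pixels is half the picture's height over the tangent of half this angle, whatever the lens; pixels are square), "cx", "cy" (the principal point, pixels), "distortion" ([k1, k2, p1, p2, k3] as OpenCV has them; the pictures are not rectified), "R" (3x3) and "t" (3): a world point X has camera coordinates R X + t. Camera axes: x right, y down, z forward; pixel columns grow to the right and rows downward; lengths in m; the calibration is good to about 2 mm. A picture is of the moment at which its call begins.
- env.hand_in(): hands the job in, once; it reports no verdict.
The state is a dict: "time": time; "q": joint angles; "dq": joint speeds; "effort": joint torques, N m; "position": TCP position; "eef_rot": TCP orientation; "wrist_force": force on the tool from outside, world axes, zero at the start; "ft_torque": the same for the moment, N m; "gripper_width": finger opening in m.
Only numpy, scipy, OpenCV 4.12 (cv2) and the standard library are available. Lean on these libraries where they do the work, as an engineer would, in place of code of your own. Each camera call takes 0.05 s, during which the arm holds its last target.

## Working session

There is one attempt and no reset: what is moved stays moved. The work goes in short steps, Python scripts to look and compute and a tool call to move; the robot and the scene stay as the last step left them, time stands still between calls to the robot, and variables do not carry over. Pictures are saved under pics/ and viewed, and the job is handed in when it is done.

Besides the shell and the picture viewer there is one more tool, called after "Request:" as name(argument=value, ...) on one line, values as JSON. send_rows: Moves the arm, as the interface text tells. Its arguments: {"type":"object","properties":{"targets":{"type":"array","items":{"type":"number"}},"squeeze":{"type":"number"}},"required":["targets"]}

```bash
ls; mkdir -p pics; python3 - <<'E'
from station import env
import cv2
print(env.read_state(), env.tcp_to_grasp)
for n in ("scene","top"):
    c=env.capture(n); cv2.imwrite(f"pics/{n}0.png",c["img"][:,:,::-1])
    print(n,c["fovy"],c["cx"],c["cy"],c["distortion"],c["R"],c["t"])
E
```

```text
pics
{'time': 0.0, 'q': array([-1.37299606e+00,  5.33684519e-02,  1.61427862e+00,  1.07358929e-06,
        1.47602568e+00, -1.18961753e-01]), 'dq': array([-0.00220334, -0.00090621, -0.00011193, -0.00113158,  0.00024799,
       -0.00092902]), 'effort': array([ 1.00858142e-03, -3.93676937e+01, -3.70179069e+01,  2.69324727e-05,
        7.06518869e-03, -4.88907645e-06]), 'position': array([ 0.19458205, -0.59328215,  0.23006503]), 'eef_rot': array([ 9.87483398e-01,  1.57719553e-01, -4.04534821e-05, -1.03926353e-03]), 'wrist_force': array([-0.94025045,  0.52425934, -0.30252446]), 'ft_torque': array([0.04520507, 0.02522724, 0.01527433]), 'gripper_width': 0.08540017280522838} 0.0187
scene 57.102640093654266 280.03730688112023 218.21320619270818 [-0.09586727  0.          0.          0.          0.        ] [[-0.88924365 -0.456887    0.0223608 ]
 [-0.30900676  0.56394228 -0.76582238]
 [ 0.33728409 -0.68791233 -0.64266326]] [0.5829779  0.12690422 1.42101012]
top 44.980216533112554 282.6021525385374 203.60850010809233 [-0.07615681  0.          0.          0.          0.        ] [[-0.00262437 -0.9999897   0.00370242]
 [-0.98489423  0.00194369 -0.17314613]
 [ 0.17313715 -0.00410089 -0.98488919]] [0.18540447 0.54618171 1.50118378]
```

View pics/scene0.png

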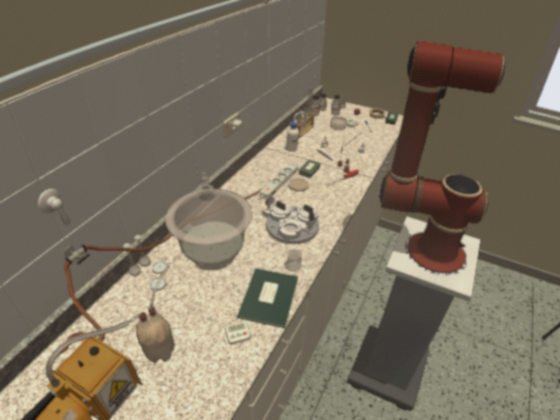

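View pics/top0.png

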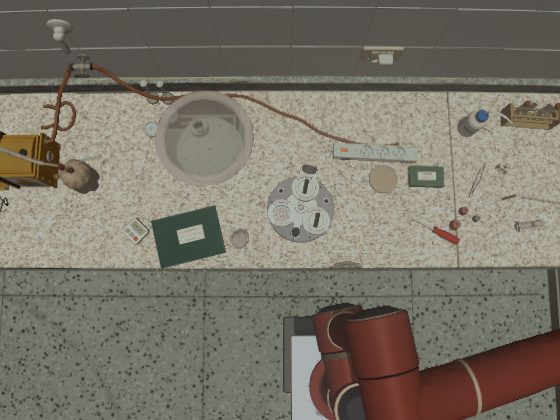

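The top view shows the changer near (300,210), the gauge at about (308,170), covered bowls at (305,188) and (317,220), and the open bowl at (281,211). I'll zoom in and make the measurements.

```bash
cat > h.py <<'E'
import numpy as np, cv2
def K(c):
    f=c["img"].shape[0]/2/np.tan(np.radians(c["fovy"])/2)
    return np.array([[f,0,c["cx"]],[0,f,c["cy"]],[0,0,1]])
def ray(c,uv):
    p=cv2.undistortPoints(np.array(uv,float).reshape(-1,1,2),K(c),np.array(c["distortion"],float)).reshape(-1,2)
    return np.c_[p,np.ones(len(p))]
def at_z(c,uv,z):
    d=ray(c,uv)@c["R"]; o=-c["R"].T@c["t"]
    s=(z-o[2])/d[:,2]; return o+s[:,None]*d
def cloud(c):
    h,w=c["range_z"].shape
    vv,uu=np.mgrid[:h,:w]
    r=ray(c,np.stack([uu,vv],-1).reshape(-1,2))
    P=(r*c["range_z"].reshape(-1,1)-c["t"])@c["R"]
    P[c["range_z"].reshape(-1)==0]=np.nan
    return P.reshape(h,w,3)
def rectify(c,x0,x1,y0,y1,z,s=2000):
    # metric image at plane z: columns = -y, rows = -x
    W=int((y1-y0)*s);H=int((x1-x0)*s)
    r,q=np.mgrid[:H,:W]
    X=np.stack([x1-r/s,y1-q/s,np.full(r.shape,z)],-1).reshape(-1,3)
    p,_=cv2.projectPoints(X,cv2.Rodrigues(c["R"])[0],c["t"],K(c),np.array(c["distortion"],float))
    p=p.reshape(H,W,2).astype(np.float32)
    return cv2.remap(c["img"],p[...,0],p[...,1],cv2.INTER_CUBIC)
E
python3 - <<'E'
from station import env
from h import *
t=env.capture("top"); s=env.capture("scene")
cv2.imwrite("pics/t1.png",cv2.resize(t["img"][150:260,240:350,::-1],None,fx=5,fy=5,interpolation=cv2.INTER_CUBIC))
cv2.imwrite("pics/s1.png",cv2.resize(s["img"][180:255,245:345,::-1],None,fx=7,fy=7,interpolation=cv2.INTER_CUBIC))
P=cloud(t)
for n,u in dict(ax=(300,210),gauge=(308,170),used=(305,188),stand=(317,220),open=(281,211),beaker=(239,239),petri=(383,180),tin=(426,176),sd=(447,236),nb=(190,236),timer=(136,231),bench=(350,240)).items():
    print(n,P[u[1],u[0]].round(3))
E
```

```text
ax [0.527 0.131 0.047]
gauge [0.644 0.107 0.078]
used [0.587 0.117 0.088]
stand [0.49  0.083 0.092]
open [0.525 0.189 0.039]
beaker [0.443 0.32  0.   ]
petri [ 0.629 -0.134  0.009]
tin [ 0.637 -0.267  0.03 ]
sd [ 0.448 -0.324  0.026]
nb [0.452 0.471 0.009]
timer [0.467 0.64  0.015]
bench [ 0.439 -0.025  0.003]
```

View pics/t1.png

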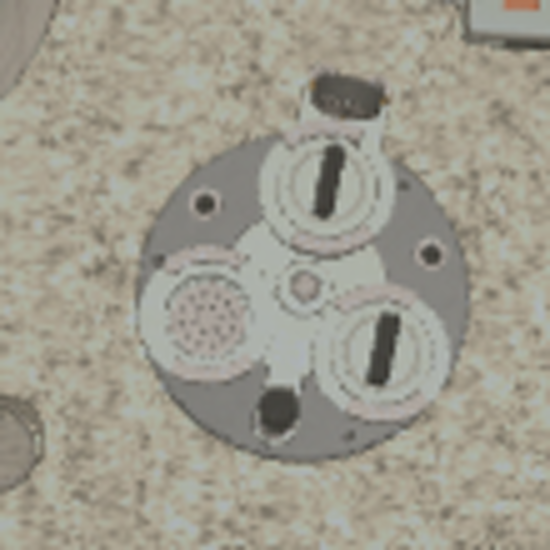

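View pics/s1.png

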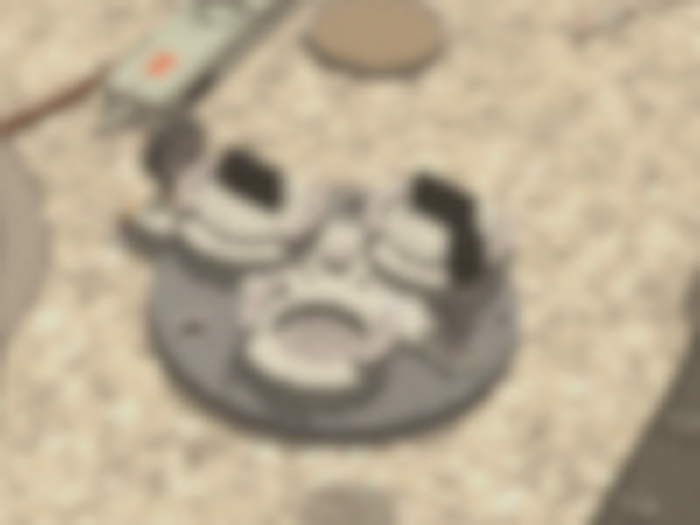

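The zoomed view shows the knob at crop (278,405), the index holes at (205,204) and (431,254), the used bowl's wing at (330,182) and the standby bowl's wing at (383,349). I'll fit the geometry next.

```bash
python3 - <<'E'
from station import env
from h import *
from scipy.optimize import least_squares
t=env.capture("top")
def px(p): p=np.array(p,float).reshape(-1,2); return (p+.5)/5-.5+[240,150]
# base rim by hue: gray base region vs bench, rectified on z=.024
im=rectify(t,.40,.68,.0,.27,.024,2000); cv2.imwrite("pics/r24.png",im[:,:,::-1])
im=rectify(t,.40,.68,.0,.27,.088,2000); cv2.imwrite("pics/r88.png",im[:,:,::-1])
h=at_z(t,px([(205,204),(431,254)]),.024); print("holes",h)
k=at_z(t,px([(278,403)]),.114); print("knob",k)
w=at_z(t,px([(330,182),(383,349)]),.088); print("wings",w)
e=at_z(t,px([(336,148),(323,216),(391,315),(376,383)]),.088); print("ends",e)
ang=lambda v: np.degrees(np.arctan2(v[1],v[0]))
print("wing dirs",ang(e[0]-e[1]),ang(e[2]-e[3]))
obs=[(h[0],83,60),(h[1],83,-60),(k[0],83,180),(w[0],62,0),(w[1],62,-120)]
def f(p): 
    r=[]
    for o,R,a in obs:
        a=np.radians(a)+p[2]; r+=[p[0]+R/1e3*np.cos(a)-o[0],p[1]+R/1e3*np.sin(a)-o[1]]
    return r
s=least_squares(f,[.527,.131,-.2]); print(s.x,np.degrees(s.x[2]),np.round(np.array(s.fun)*1e3,1))
E
```

```text
holes [[0.59247449 0.19017475 0.024     ]
 [0.56055513 0.0498667  0.024     ]]
knob [[0.45668362 0.14817604 0.114     ]]
wings [[0.59278785 0.11539292 0.088     ]
 [0.49184299 0.08508845 0.088     ]]
ends [[0.61361447 0.11156904 0.088     ]
 [0.57206639 0.11979297 0.088     ]
 [0.51218638 0.08005953 0.088     ]
 [0.47159112 0.08950063 0.088     ]]
wing dirs -11.196265871000708 -13.092351734045689
[ 0.53530768  0.12961741 -0.232309  ] -13.3103250140919 [-0.2 -0.2 -1.4  0.2 -2.1  0.6  2.9 -0.   0.9 -0.6]
```

View pics/r24.png

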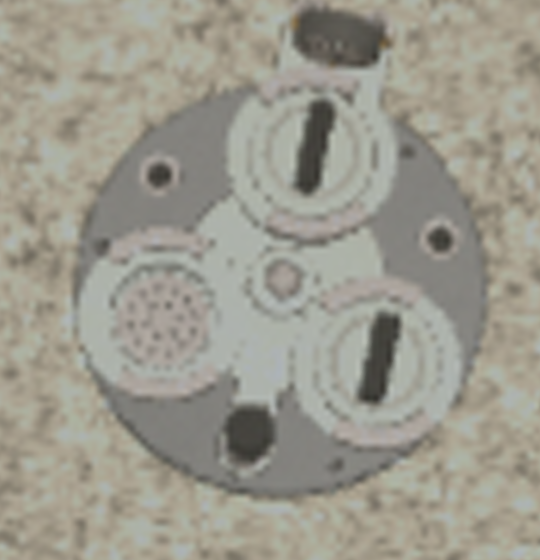

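View pics/r88.png

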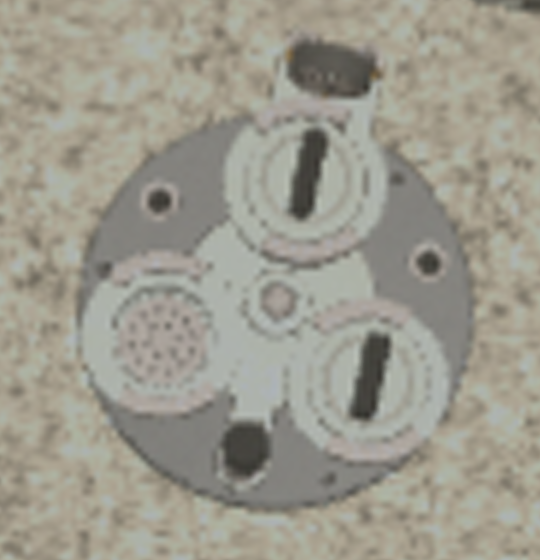

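```bash
cat > plan.py <<'E'
import sys, numpy as np
from scipy.spatial.transform import Rotation as Ro
from station import env
def go(x,y,z,yaw=None):
    s=env.read_state(); R=Ro.from_quat(s["eef_rot"]); p=s["position"]
    e=R.as_matrix()[:,0]; y0=np.degrees(np.arctan2(e[1],e[0]))
    yaw=y0 if yaw is None else yaw
    T=Ro.from_euler("z",yaw,degrees=True)*Ro.from_rotvec([np.pi,0,0])
    d=R.inv().apply(np.array([x,y,z])-p)*100; w=(R.inv()*T).as_rotvec(degrees=True)
    print("t",round(s["time"],2),"pos",p.round(4),"yaw",y0.round(2),"w",round(s["gripper_width"],4),"F",s["wrist_force"].round(1))
    print("shift",d.round(2),"turn",w.round(2),"dist",np.linalg.norm(d).round(1))
if __name__=="__main__":
    a=list(map(float,sys.argv[1:])); go(*a)
E
python3 plan.py .4545 .1487 .17
```

```text
t 0.25 pos [ 0.1946 -0.5936  0.2307] yaw 18.15 w 0.0855 F [ 0.3 -0.7 -0. ]
shift [ 47.82 -62.43   6.14] turn [-0.06 -0.01  0.  ] dist 78.9
```

Request:
send_rows(targets=[4.5,2.9,-3.8,0,0,0,0,4.5,5.8,-7.6,0,0,0,0,4.5,8.7,-11.4,0,0,0,0,4.5,11.6,-15.2,0,0,0,0,4.5,14.5,-19,0,0,0,0], squeeze=40)

```text
time: 0.75
position: [0.2735, -0.3664, 0.2311]
eef_rot: [0.988, 0.157, 0.0, -0.0]
wrist_force: [1.2, 0.1, 0.4]
gripper_width: 0.0453
```

Request:
send_rows(targets=[4.5,2.9,-3.8,0,0,0,0,4.5,5.8,-7.6,0,0,0,0,4.5,8.7,-11.4,0,0,0,0,4.5,11.6,-15.2,0,0,0,0,4.5,14.5,-19,0,0,0,0])

```text
time: 1.25
position: [0.352, -0.1407, 0.2315]
eef_rot: [0.988, 0.157, 0.001, 0.0]
wrist_force: [1.7, 0.5, -0.1]
gripper_width: 0.0452
```

```bash
python3 plan.py .4545 .1487 .15
```

```text
t 1.25 pos [ 0.352  -0.1407  0.2315] yaw 18.11 w 0.0452 F [ 1.7  0.5 -0.1]
shift [ 18.72 -24.33   8.14] turn [ 0.05 -0.05 -0.  ] dist 31.8
```

Request:
send_rows(targets=[4.5,2.9,-3.8,0,0,0,0,4.5,5.8,-7.6,1,0,0,0,4.5,8.7,-11.4,2,0,0,0,4.5,11.6,-15.2,4,0,0,0,4.5,14.5,-19,5,0,0,0])

```text
time: 1.75
position: [0.4299, 0.0847, 0.1803]
eef_rot: [0.987, 0.158, -0.0, 0.0]
wrist_force: [0.9, -1.4, -0.5]
gripper_width: 0.045
```

Request:
send_rows(targets=[4.5,2.1,-2.65,1.5,0,0,0,4.5,4.22,-5.3,3.1,0,0,0,4.5,4.22,-5.3,3.1,0,0,0])

```text
time: 2.05
position: [0.4527, 0.1489, 0.1476]
eef_rot: [0.987, 0.16, -0.002, -0.0]
wrist_force: [-0.6, -0.2, -0.7]
gripper_width: 0.0449
```

```bash
python3 plan.py .4545 .1487 .085; python3 - <<'E'
from station import env
from h import *
for n,(a,b,c_,d) in dict(top=(130,290,220,400),scene=(150,260,220,370)).items():
    c=env.capture(n); cv2.imwrite(f"pics/{n}2.png",cv2.resize(c["img"][a:b,c_:d,::-1],None,fx=4,fy=4,interpolation=cv2.INTER_CUBIC))
E
```

```text
t 2.05 pos [0.4527 0.1489 0.1476] yaw 18.4 w 0.0449 F [-0.6 -0.2 -0.7]
shift [0.2  0.08 6.26] turn [-0.1   0.27 -0.  ] dist 6.3
```

View pics/scene2.png

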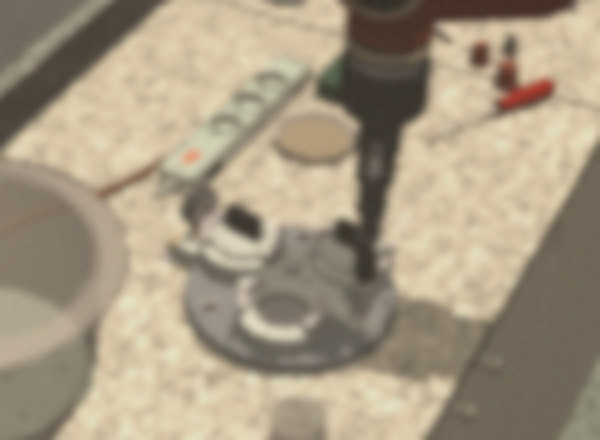

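View pics/top2.png

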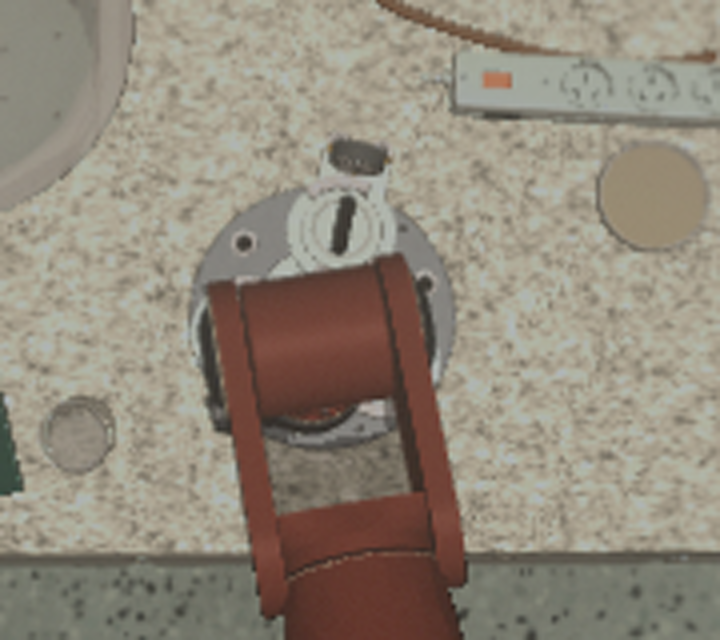

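The gripper is over the knob, with the scene view showing the fingers at about (370,250). I'll descend and close.

Request:
send_rows(targets=[4.5,0.15,0.05,2.2,0,0,0,4.5,0.2,0.05,4.4,0,0,0,4.5,0.2,0.05,6.4,0,0,0,4.5,0.2,0.05,6.4,0,0,0])

```text
time: 2.55
position: [0.454, 0.1449, 0.0844]
eef_rot: [0.988, 0.157, -0.002, 0.0]
wrist_force: [-0.9, 0.4, 0.1]
gripper_width: 0.0451
```

Request:
send_rows(targets=[1.8,0,0,0,0,0,0,1.8,0,0,0,0,0,0,1.8,0,0,0,0,0,0,1.8,0,0,0,0,0,0])

```text
time: 2.95
position: [0.4569, 0.1464, 0.0883]
eef_rot: [0.987, 0.158, 0.001, 0.0]
wrist_force: [-3.5, -0.9, 6.8]
gripper_width: 0.0204
```

```bash
python3 plan.py .4545 .1487 .096
```

```text
t 2.95 pos [0.4569 0.1464 0.0883] yaw 18.16 w 0.0204 F [-3.5 -0.9  6.8]
shift [-0.15 -0.29 -0.77] turn [ 0.04 -0.12 -0.  ] dist 0.8
```

```bash
python3 - <<'E'
from station import env
from h import *
print({k:np.round(v,3) for k,v in env.read_state().items()})
c=env.capture("scene"); cv2.imwrite(f"pics/s3.png",cv2.resize(c["img"][180:250,240:340,::-1],None,fx=7,fy=7,interpolation=cv2.INTER_CUBIC))
E
```

```text
{'time': np.float64(2.95), 'q': array([ 0.155, -0.168,  2.073, -0.   ,  1.234,  1.409]), 'dq': array([ 0.001,  0.003, -0.002, -0.002,  0.   ,  0.   ]), 'effort': array([-3.9200e-01, -2.3934e+01, -3.1995e+01, -1.7000e-02, -8.2700e-01,
       -3.0000e-03]), 'position': array([0.457, 0.146, 0.088]), 'eef_rot': array([0.987, 0.158, 0.001, 0.   ]), 'wrist_force': array([-3.462, -0.883,  6.784]), 'ft_torque': array([-0.074,  0.543, -0.023]), 'gripper_width': np.float64(0.02)}
```

View pics/s3.png

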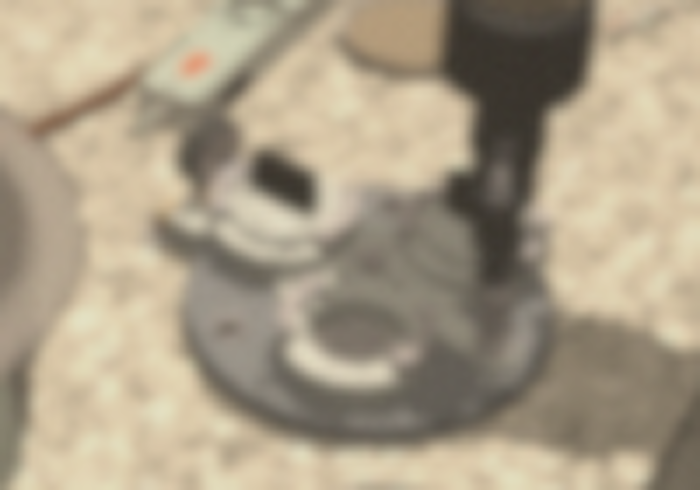

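Request:
send_rows(targets=[1.8,0,0,-0.6,0,0,0,1.8,0,0,-1.2,0,0,0,1.8,0,0,-1.2,0,0,0], squeeze=50)

```text
time: 3.3
position: [0.4562, 0.1463, 0.0988]
eef_rot: [0.987, 0.158, 0.001, 0.0]
wrist_force: [2.8, 0.2, -6.4]
gripper_width: 0.0203
```

```bash
python3 plan.py .4545 .1487 .1
```

```text
t 3.3 pos [0.4562 0.1463 0.0988] yaw 18.16 w 0.0203 F [ 2.8  0.2 -6.4]
shift [-0.09 -0.29 -0.12] turn [ 0.03 -0.06 -0.  ] dist 0.3
```

```bash
cat > arc.py <<'E'
import numpy as np
from station import env
from scipy.spatial.transform import Rotation as Ro
C=np.array([.535,.1296]); r=.083; a0=np.radians(166.7)
R=Ro.from_quat(env.read_state()["eef_rot"]).as_matrix()
P=lambda th:np.r_[C+r*np.array([np.cos(a0+np.radians(th)),np.sin(a0+np.radians(th))]),0]
for seg in ([0,12,24,36,48,60],[60,72,84,96,108,116],[116,118,120]):
    for th in seg[1:]: print(th,(R.T@(P(th)-P(seg[0]))*100).round(2), (P(th)-P(0)).round(4))
E
python3 arc.py
```

```text
12 [-0.75  1.57  0.  ] [-0.0022 -0.0172  0.    ]
24 [-1.15  3.25  0.  ] [-0.0008 -0.0345  0.    ]
36 [-1.19  4.99  0.  ] [ 0.0042 -0.0511  0.    ]
48 [-0.88  6.69  0.  ] [ 0.0125 -0.0663  0.    ]
60 [-0.21  8.3   0.  ] [ 0.0239 -0.0795  0.    ]
72 [0.98 1.43 0.  ] [ 0.0377 -0.09    0.    ]
84 [2.24 2.62 0.  ] [ 0.0533 -0.0974  0.    ]
96 [3.72 3.53 0.01] [ 0.0702 -0.1014  0.    ]
108 [5.36 4.11 0.01] [ 0.0876 -0.1018  0.    ]
116 [6.5  4.3  0.01] [ 0.099  -0.1001  0.    ]
118 [0.29 0.02 0.  ] [ 0.1018 -0.0994  0.    ]
120 [0.58 0.03 0.  ] [ 0.1046 -0.0986  0.    ]
```

Request:
send_rows(targets=[1.8,0,0,-0.1,0,0,0,1.8,-0.75,1.57,-0.1,0,0,0,1.8,-1.15,3.25,-0.1,0,0,0,1.8,-1.19,4.99,-0.1,0,0,0])

```text
time: 3.7
position: [0.4609, 0.0958, 0.0995]
eef_rot: [0.987, 0.158, 0.002, -0.001]
wrist_force: [6.5, 6.0, -6.4]
gripper_width: 0.0204
```

```bash
python3 plan.py .4604 .0952 .1
```

```text
t 3.7 pos [0.4609 0.0958 0.0995] yaw 18.16 w 0.0204 F [ 6.5  6.  -6.4]
shift [-0.06  0.04 -0.05] turn [-0.1  -0.21  0.  ] dist 0.1
```

Request:
send_rows(targets=[1.8,0.31,1.7,0,0,0,0,1.8,0.98,3.31,0,0,0,0,1.8,1.96,4.74,0,0,0,0,1.8,3.22,5.93,0,0,0,0])

```text
time: 4.1
position: [0.5089, 0.0506, 0.0986]
eef_rot: [0.988, 0.157, -0.0, -0.003]
wrist_force: [2.3, 10.3, -6.6]
gripper_width: 0.0203
```

Request:
send_rows(targets=[1.8,1.48,0.91,0,0,0,0,1.8,3.12,1.49,0,0,0,0,1.8,4.26,1.68,0,0,0,0,1.8,4.26,1.68,0,0,0,0])

```text
time: 4.5
position: [0.5549, 0.0477, 0.0984]
eef_rot: [0.987, 0.158, -0.001, -0.002]
wrist_force: [1.3, 5.3, -4.9]
gripper_width: 0.0204
```

```bash
python3 plan.py .5608 .0477 .1;python3 - <<'E'
from station import env
from h import *
for n,(a,b,c_,d) in dict(top=(140,270,230,380),scene=(160,260,230,350)).items():
    c=env.capture(n); cv2.imwrite(f"pics/{n}4.png",cv2.resize(c["img"][a:b,c_:d,::-1],None,fx=4,fy=4,interpolation=cv2.INTER_CUBIC))
E
```

```text
t 4.5 pos [0.5549 0.0477 0.0984] yaw 18.14 w 0.0204 F [ 1.3  5.3 -4.9]
shift [ 0.56  0.19 -0.16] turn [-0.23  0.07 -0.  ] dist 0.6
```

View pics/scene4.png

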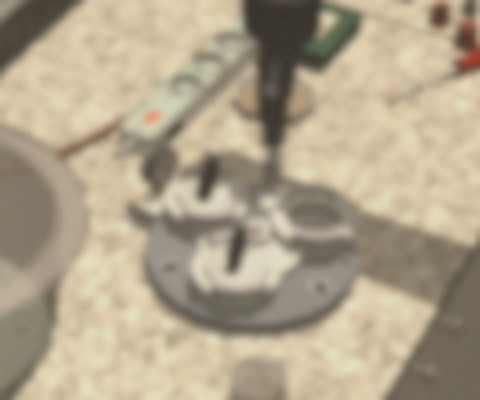

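View pics/top4.png

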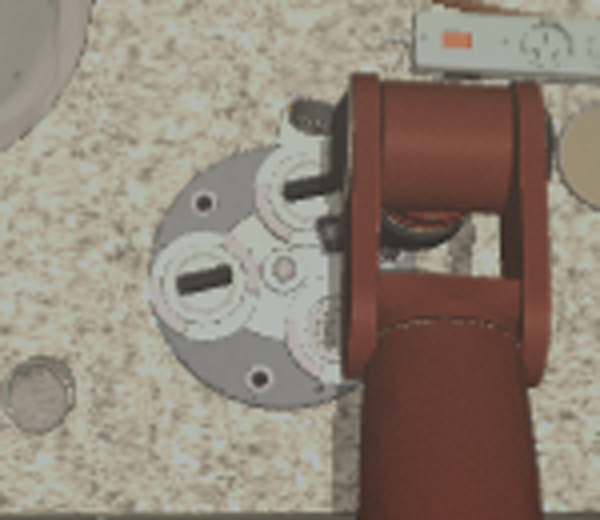

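The head has turned and the used bowl's wing is now at crop (205,280). I'll measure the head angle.

```bash
cat > ang.py <<'E'
from station import env
from h import *
def head():
    t=env.capture("top")
    im=rectify(t,.40,.68,.0,.27,.088,2000)
    g=im.max(2); 
    m=(g<85).astype(np.uint8)
    n,l,st,ce=cv2.connectedComponentsWithStats(m)
    for i in range(1,n):
        if 500<st[i,4]<6000:
            ys,xs=np.nonzero(l==i); pts=np.c_[.68-ys/2000,.27-xs/2000]
            q=pts-pts.mean(0); w,v=np.linalg.eigh(q.T@q/len(q)); d=v[:,1]; a=np.degrees(np.arctan2(d[1],d[0]))%180
            print("blob",pts.mean(0).round(4),"n",st[i,4],"axis",a.round(1),"len/wid",(np.sqrt(12*w[::-1])*1e3).round(1))
    cv2.imwrite("pics/ang_%d.png"%int(env.read_state()["time"]*100),im[:,:,::-1])
head()
E
python3 ang.py; ls pics
```

```text
blob [0.6114 0.0973] n 5162 axis 155.4 len/wid [83.1 30.2]
blob [0.5219 0.1899] n 1907 axis 103.1 len/wid [39.  12.2]
ang_465.png
r24.png
r88.png
s1.png
s3.png
scene0.png
scene2.png
scene4.png
t1.png
top0.png
top2.png
top4.png
```

Request:
send_rows(targets=[1.8,0.3,0.05,0,0,0,0,1.8,0.6,0.1,0,0,0,0,1.8,0.6,0.1,0,0,0,0])

```text
time: 4.95
position: [0.559, 0.0486, 0.0978]
eef_rot: [0.987, 0.158, -0.002, -0.002]
wrist_force: [-2.1, 5.6, -5.6]
gripper_width: 0.0205
```

```bash
python3 plan.py .5609 .0477 .088; python3 ang.py
```

```text
t 4.95 pos [0.559  0.0486 0.0978] yaw 18.15 w 0.0205 F [-2.1  5.6 -5.6]
shift [0.16 0.15 0.98] turn [-0.26  0.22 -0.  ] dist 1.0
blob [0.6161 0.0989] n 5340 axis 155.6 len/wid [91.9 29.5]
blob [0.5185 0.1893] n 1903 axis 107.1 len/wid [38.6 12.2]
```

Request:
send_rows(targets=[1.8,0.1,0,0,0,0,0,1.8,0.2,0,0.3,0,0,0,1.8,0.2,0,0.6,0,0,0,1.8,0.2,0,0.6,0,0,0])

```text
time: 5.4
position: [0.5609, 0.0492, 0.0918]
eef_rot: [0.987, 0.158, -0.002, -0.002]
wrist_force: [-2.1, 5.1, -5.1]
gripper_width: 0.0204
```

```bash
python3 plan.py .5609 .0477 .088; python3 ang.py
```

```text
t 5.4 pos [0.5609 0.0492 0.0918] yaw 18.15 w 0.0204 F [-2.1  5.1 -5.1]
shift [-0.04  0.14  0.38] turn [-0.24  0.2  -0.  ] dist 0.4
blob [0.5172 0.1886] n 1866 axis 108.0 len/wid [38.7 11.9]
```

Request:
send_rows(targets=[1.8,0,0,0.25,0,0,0,1.8,0,0,0.45,0,0,0,1.8,0,0,0.45,0,0,0])

```text
time: 5.75
position: [0.5614, 0.0493, 0.0885]
eef_rot: [0.987, 0.158, -0.002, -0.002]
wrist_force: [-2.4, 5.2, -1.2]
gripper_width: 0.0204
```

```bash
python3 plan.py .5609 .0477 .088; python3 ang.py
```

```text
t 5.75 pos [0.5614 0.0493 0.0885] yaw 18.15 w 0.0204 F [-2.4  5.2 -1.2]
shift [-0.1   0.13  0.05] turn [-0.23  0.14 -0.  ] dist 0.2
blob [0.6154 0.1009] n 5261 axis 155.1 len/wid [88.4 29.8]
blob [0.5169 0.1886] n 1888 axis 107.7 len/wid [38.6 12. ]
```

Request:
send_rows(targets=[4.5,0,0,0.1,0,0,0,4.5,0,0,0.1,0,0,0,4.5,0,0,0,0,0,0,4.5,0,0,-4,0,0,0,4.5,0,0,-8,0,0,0])

```text
time: 6.3
position: [0.5618, 0.0474, 0.1688]
eef_rot: [0.988, 0.158, -0.002, -0.0]
wrist_force: [0.8, -0.1, 0.3]
gripper_width: 0.0452
```

```bash
python3 plan.py .517 .189 .17 106.7
```

```text
t 6.3 pos [0.5618 0.0474 0.1688] yaw 18.13 w 0.0452 F [ 0.8 -0.1  0.3]
shift [  0.15 -14.85  -0.11] turn [ -0.17   0.11 -88.57] dist 14.9
```

Request:
send_rows(targets=[4.5,0,-3,0,0,0,-8.5,4.5,0,-6,0,0,0,-17,4.5,0,-9,0,0,0,-25.5,4.5,0,-12,0,0,0,-34,4.5,0.1,-14.8,0,0,0,-42.5])

```text
time: 6.8
position: [0.5176, 0.1895, 0.1697]
eef_rot: [0.862, 0.507, 0.001, 0.0]
wrist_force: [0.7, 0.4, -0.3]
gripper_width: 0.0449
```

Request:
send_rows(targets=[4.5,0,0,0,0,0,-8.5,4.5,0,0,0,0,0,-17,4.5,0,0,0,0,0,-25.5,4.5,0,0,0,0,0,-34,4.5,0,0,0,0,0,-42.5])

```text
time: 7.3
position: [0.5181, 0.1885, 0.1696]
eef_rot: [0.619, 0.785, 0.0, 0.001]
wrist_force: [-0.4, -0.4, -0.3]
gripper_width: 0.045
```

```bash
python3 plan.py .517 .189 .17 106.7;python3 - <<'E'
from station import env
from h import *
c=env.capture("scene"); cv2.imwrite(f"pics/s6.png",cv2.resize(c["img"][180:250,240:340,::-1],None,fx=7,fy=7,interpolation=cv2.INTER_CUBIC))
c=env.capture("top"); cv2.imwrite(f"pics/t6.png",cv2.resize(c["img"][150:260,240:350,::-1],None,fx=5,fy=5,interpolation=cv2.INTER_CUBIC))
E
```

```text
t 7.3 pos [0.5181 0.1885 0.1696] yaw 103.49 w 0.045 F [-0.4 -0.4 -0.3]
shift [ 0.08 -0.1  -0.04] turn [ 0.06  0.03 -3.21] dist 0.1
```

View pics/s6.png

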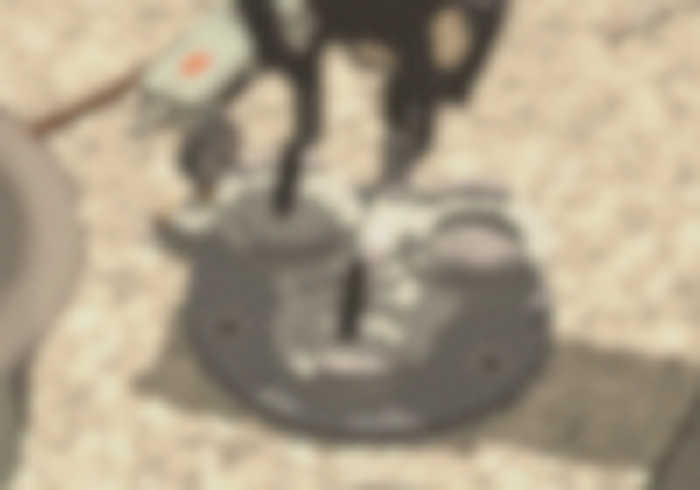

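View pics/t6.png

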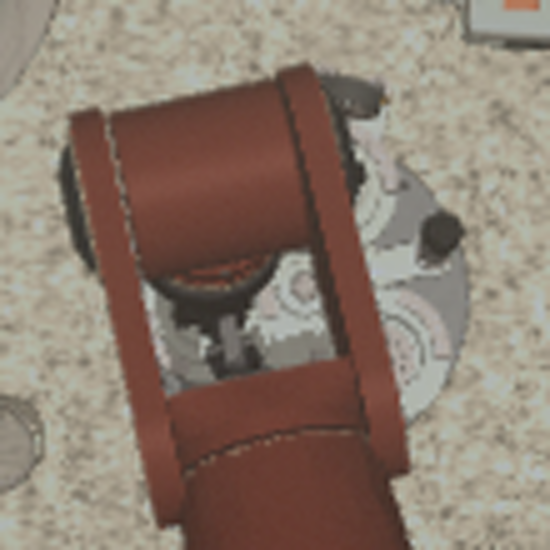

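The knob is now at crop (440,233) over its new hole. I'll check its height from the depth reading and compare that with the first picture's accuracy.

```bash
python3 - <<'E'
from station import env
from h import *
zs=[]
for _ in range(3):
    c=env.capture("top"); P=cloud(c); u,v=240+440/5,150+233/5
    zs.append(P[int(v)-1:int(v)+3,int(u)-1:int(u)+3,2])
print(np.median(zs), np.nanmean(zs),np.array(zs[0]).round(3)); print(at_z(c,[(u,v)],.114))
E
```

```text
0.11316913815337216 0.1129468061730791 [[0.114 0.107 0.116 0.117]
 [0.116 0.114 0.113 0.111]
 [0.114 0.112 0.114 0.108]
 [0.118 0.112 0.116 0.109]]
[[0.55546308 0.05138901 0.114     ]]
```

Request:
send_rows(targets=[3.5,0.1,-0.1,2.5,0,0,-3.5,3.5,0.1,-0.1,5,0,0,-3.5,3.5,0.1,-0.1,7.5,0,0,-3.5,3.5,0.1,-0.1,8.5,0,0,-3.5,3.5,0.1,-0.1,8.5,0,0,-3.5])

```text
time: 8.05
position: [0.5152, 0.1891, 0.0822]
eef_rot: [0.598, 0.802, -0.001, -0.001]
wrist_force: [-0.5, -0.4, 0.3]
gripper_width: 0.0352
```

```bash
python3 plan.py .5172 .1888 .064 107;python3 - <<'E'
from station import env
from h import *
c=env.capture("scene"); cv2.imwrite(f"pics/s7.png",cv2.resize(c["img"][180:250,240:340,::-1],None,fx=7,fy=7,interpolation=cv2.INTER_CUBIC))
c=env.capture("top"); cv2.imwrite(f"pics/t7.png",cv2.resize(c["img"][150:260,240:350,::-1],None,fx=5,fy=5,interpolation=cv2.INTER_CUBIC))
E
```

```text
t 8.05 pos [0.5152 0.1891 0.0822] yaw 106.59 w 0.0352 F [-0.5 -0.4  0.3]
shift [-0.08  0.19  1.82] turn [-0.21 -0.01 -0.41] dist 1.8
```

View pics/s7.png

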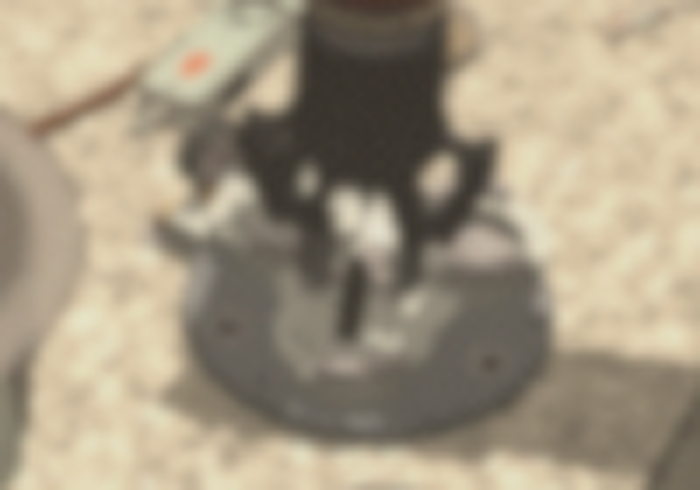

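View pics/t7.png

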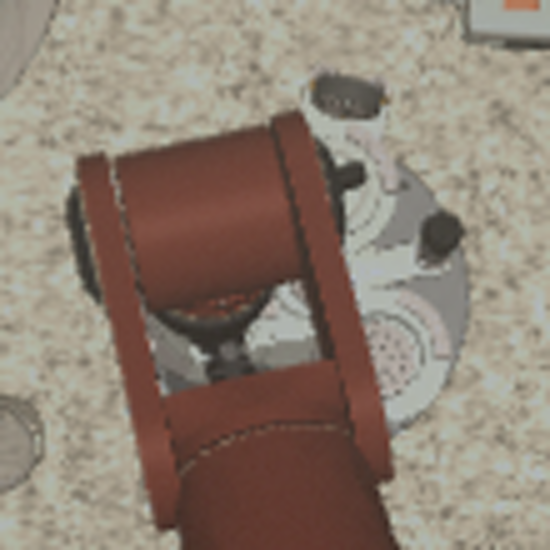

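The fingers straddle the wing: (315,270) and (405,265) around the wing at (353,300). I'll descend and close gently.

Request:
send_rows(targets=[3.5,0,0.15,0.9,0,0,-0.4,3.5,0,0.15,1.8,0,0,-0.4,3.5,0,0.15,1.8,0,0,-0.4], squeeze=40)

```text
time: 8.45
position: [0.5171, 0.1897, 0.0646]
eef_rot: [0.594, 0.804, -0.001, -0.001]
wrist_force: [-0.2, -0.7, -0.7]
gripper_width: 0.035
```

Request:
send_rows(targets=[0.8,0,0,0,0,0,0,0.8,0,0,0,0,0,0,0.8,0,0,0,0,0,0,0.8,0,0,0,0,0,0])

```text
time: 8.85
position: [0.5181, 0.1899, 0.0661]
eef_rot: [0.594, 0.804, 0.0, 0.0]
wrist_force: [0.0, 0.2, -0.6]
gripper_width: 0.011
```

```bash
python3 plan.py .5172 .1888 .064 107; python3 -c "
from station import env;print(env.read_state()['ft_torque'])"
```

```text
t 8.85 pos [0.5181 0.1899 0.0661] yaw 107.05 w 0.011 F [ 0.   0.2 -0.6]
shift [-0.08 -0.12  0.21] turn [ 0.02 -0.    0.05] dist 0.3
[ 0.02430056  0.00496458 -0.05337943]
```

Request:
send_rows(targets=[0.8,0,0,0,0,0,-6,0.8,0,0,0,0,0,-13,0.8,0,0,0,0,0,-20,0.8,0,0,0,0,0,-27,0.8,0,0,0,0,0,-34])

```text
time: 9.35
position: [0.5181, 0.1899, 0.0661]
eef_rot: [0.331, 0.944, 0.0, 0.0]
wrist_force: [-0.2, 0.1, -0.1]
gripper_width: 0.0109
```

```bash
python3 plan.py .5172 .1888 .064 193; python3 -c "
from station import env;print(env.read_state()['ft_torque'])"
```

```text
t 9.35 pos [0.5181 0.1899 0.0661] yaw 141.34 w 0.0109 F [-0.2  0.1 -0.1]
shift [-0.   -0.14  0.21] turn [ 1.000e-02  2.000e-02 -5.166e+01] dist 0.3
[ 0.05602596 -0.03516804 -0.05525128]
```

Request:
send_rows(targets=[0.8,0,0,0,0,0,-8,0.8,0,0,0,0,0,-16,0.8,0,0,0,0,0,-24,0.8,0,0,0,0,0,-32,0.8,0,0,0,0,0,-40])

```text
time: 9.85
position: [0.5182, 0.1896, 0.0662]
eef_rot: [-0.012, 1.0, -0.0, 0.0]
wrist_force: [-0.4, -1.3, -0.1]
gripper_width: 0.011
```

Request:
send_rows(targets=[0.8,0,0,0,0,0,-6,0.8,0,0,0,0,0,-11.5,0.8,0,0,0,0,0,-11.5])

```text
time: 10.15
position: [0.518, 0.1895, 0.0662]
eef_rot: [-0.109, 0.994, -0.0, -0.0]
wrist_force: [-0.2, -2.8, 1.7]
gripper_width: 0.011
```

```bash
python3 plan.py .5172 .1888 .064 193; python3 -c "
from station import env;print(env.read_state()['ft_torque'],env.read_state()['q'])"
```

```text
t 10.15 pos [0.518  0.1895 0.0662] yaw -167.46 w 0.011 F [-0.2 -2.8  1.7]
shift [ 0.09 -0.05  0.22] turn [-0.05 -0.02 -0.46] dist 0.2
[-0.32732386  0.1910167   0.04947928] [ 2.16170579e-01  4.15319114e-02  1.91541339e+00 -8.62160890e-04
  1.18498217e+00 -1.57316355e+00]
```

Request:
send_rows(targets=[0.8,0,0,-0.5,0,0,0,0.8,0,0,-1,0,0,0,0.8,0,0,-1.5,0,0,0,0.8,0,0,-2,0,0,0])

```text
time: 10.55
position: [0.5181, 0.1901, 0.0866]
eef_rot: [-0.109, 0.994, 0.0, 0.0]
wrist_force: [0.6, 0.2, -0.9]
gripper_width: 0.0109
```

```bash
python3 plan.py .5172 .1888 .15 ; python3 - <<'E'
from station import env
from h import *
c=env.capture("scene"); cv2.imwrite(f"pics/s8.png",cv2.resize(c["img"][170:260,230:350,::-1],None,fx=6,fy=6,interpolation=cv2.INTER_CUBIC))
E
```

```text
t 10.55 pos [0.5181 0.1901 0.0866] yaw -167.47 w 0.0109 F [ 0.6  0.2 -0.9]
shift [ 0.11 -0.1  -6.34] turn [0.01 0.03 0.  ] dist 6.3
```

View pics/s8.png

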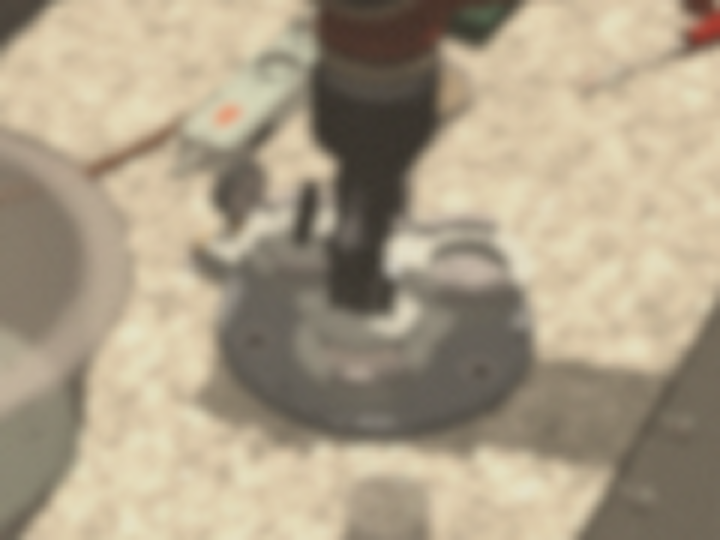

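Request:
send_rows(targets=[0.8,0,0,-3.5,0,0,0,0.8,0,0,-7,0,0,0,0.8,0,0,-7,0,0,0])

```text
time: 10.9
position: [0.5216, 0.1908, 0.1626]
eef_rot: [-0.109, 0.994, 0.001, 0.006]
wrist_force: [1.2, -0.3, 0.1]
gripper_width: 0.0113
```

```bash
python3 plan.py .46 -.06 .155
```

```text
t 10.9 pos [0.5216 0.1908 0.1626] yaw -167.46 w 0.0113 F [ 1.2 -0.3  0.1]
shift [ 11.47 -23.15   0.62] turn [0.01 0.65 0.  ] dist 25.8
```

Request:
send_rows(targets=[0.8,1.8,-3.6,0,0,0,0,0.8,3.6,-7.2,0,0,0,0,0.8,5.4,-10.8,0,0,0,0,0.8,7.2,-14.4,0,0,0,0,0.8,9,-18,0,0,0,0])

```text
time: 11.4
position: [0.4682, -0.0066, 0.1553]
eef_rot: [-0.109, 0.994, 0.0, -0.0]
wrist_force: [0.3, 0.2, -0.7]
gripper_width: 0.0112
```

Request:
send_rows(targets=[0.8,1.3,-2.6,1,0,0,0,0.8,2.4,-5.1,3,0,0,0,0.8,2.4,-5.1,5,0,0,0,0.8,2.4,-5.1,7,0,0,0,0.8,2.4,-5.1,7,0,0,0])

```text
time: 11.9
position: [0.4539, -0.0598, 0.0822]
eef_rot: [-0.109, 0.994, 0.001, -0.003]
wrist_force: [-0.1, -0.3, -1.0]
gripper_width: 0.0113
```

```bash
python3 plan.py .46 -.06 .018 ; python3 - <<'E'
from station import env
from h import *
c=env.capture("scene"); cv2.imwrite(f"pics/s9.png",cv2.resize(c["img"][130:260,230:390,::-1],None,fx=4.5,fy=4.5,interpolation=cv2.INTER_CUBIC))
c=env.capture("top"); cv2.imwrite(f"pics/t9.png",cv2.resize(c["img"][140:280,230:400,::-1],None,fx=4,fy=4,interpolation=cv2.INTER_CUBIC))
E
```

```text
t 11.9 pos [ 0.4539 -0.0598  0.0822] yaw -167.5 w 0.0113 F [-0.1 -0.3 -1. ]
shift [-0.63 -0.18  6.42] turn [ 0.21 -0.36 -0.  ] dist 6.5
```

View pics/s9.png

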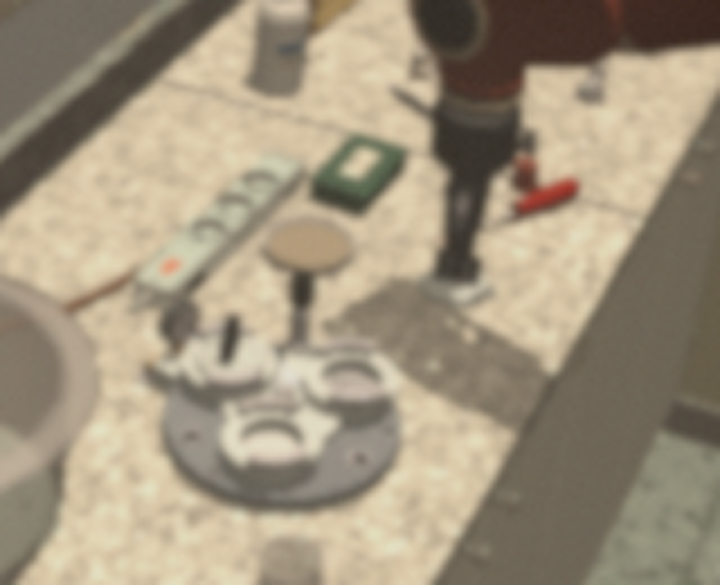

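View pics/t9.png

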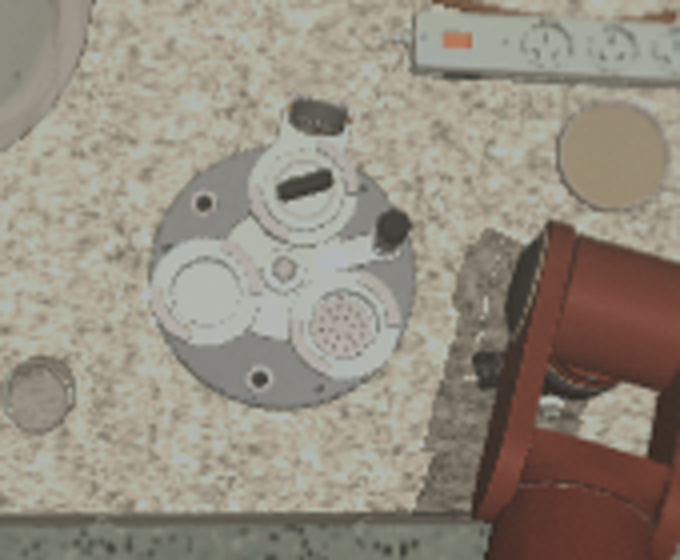

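The used bowl at crop (205,290) is empty, the standby wing at (305,185) is at the gauge, and the cover hangs level in the fingers. I'll lower it now.

Request:
send_rows(targets=[0.8,0,0,2,0,0,0,0.8,0,0,4,0,0,0,0.8,0,0,5,0,0,0,0.8,0,0,5.8,0,0,0,0.8,0,0,5.8,0,0,0])

```text
time: 12.5
position: [0.4567, -0.0602, 0.0277]
eef_rot: [-0.109, 0.994, 0.0, -0.0]
wrist_force: [-0.6, 0.9, -0.2]
gripper_width: 0.0111
```

```bash
python3 plan.py .46 -.06 .018
```

```text
t 12.5 pos [ 0.4567 -0.0602  0.0277] yaw -167.43 w 0.0111 F [-0.6  0.9 -0.2]
shift [-0.33 -0.05  0.97] turn [ 0.02 -0.04 -0.  ] dist 1.0
```

Request:
send_rows(targets=[0.8,0,0,0.3,0,0,0,0.8,0,0,0.6,0,0,0,0.8,0,0,0.8,0,0,0,0.8,0,0,0.9,0,0,0,0.8,0,0,0.9,0,0,0])

```text
time: 13.0
position: [0.4569, -0.0604, 0.0189]
eef_rot: [-0.109, 0.994, 0.0, -0.0]
wrist_force: [-0.3, -0.4, -1.1]
gripper_width: 0.0109
```

```bash
python3 plan.py .46 -.06 .018
```

```text
t 13.0 pos [ 0.4569 -0.0604  0.0189] yaw -167.45 w 0.0109 F [-0.3 -0.4 -1.1]
shift [-0.32 -0.03  0.09] turn [ 0. -0. -0.] dist 0.3
```

Request:
send_rows(targets=[0.8,0,0,0.1,0,0,0,0.8,0,0,0.2,0,0,0,0.8,0,0,0.2,0,0,0])

```text
time: 13.3
position: [0.4572, -0.0605, 0.0181]
eef_rot: [-0.109, 0.994, 0.0, -0.0]
wrist_force: [-4.4, 1.1, 7.3]
gripper_width: 0.011
```

```bash
python3 plan.py .46 -.06 .018
```

```text
t 13.3 pos [ 0.4572 -0.0605  0.0181] yaw -167.44 w 0.011 F [-4.4  1.1  7.3]
shift [-0.29 -0.01  0.01] turn [ 0.01 -0.03 -0.  ] dist 0.3
```

Request:
send_rows(targets=[0.8,0,0,-0.1,0,0,0,3,0,0,-0.1,0,0,0,3.5,0,0,-0.1,0,0,0,3.5,0,0,-0.1,0,0,0])

```text
time: 13.7
position: [0.4569, -0.0604, 0.0179]
eef_rot: [-0.109, 0.994, 0.0, 0.0]
wrist_force: [0.9, 0.2, -0.1]
gripper_width: 0.0349
```

Request:
send_rows(targets=[3.5,0,0,-2,0,0,0,3.5,0,0,-5,0,0,0,3.5,0,0,-9,0,0,0,3.5,0,0,-14,0,0,0,3.5,0,0,-16,0,0,0])

```text
time: 14.2
position: [0.4591, -0.061, 0.1835]
eef_rot: [-0.109, 0.994, -0.002, 0.004]
wrist_force: [0.9, -0.5, 0.0]
gripper_width: 0.0349
```

Request:
send_rows(targets=[3.5,3,-4,0,0,0,0,3.5,6,-8,0,0,0,0,3.5,7,-12,0,0,0,0,3.5,7,-16,0,0,0,0,3.5,7,-20,0,0,0,0])

```text
time: 14.7
position: [0.4317, -0.2726, 0.178]
eef_rot: [-0.109, 0.994, -0.0, 0.0]
wrist_force: [-0.3, 0.8, 0.4]
gripper_width: 0.035
```

```bash
python3 plan.py .46 -.06 .2; python3 - <<'E'
from station import env
from h import *
c=env.capture("scene"); cv2.imwrite(f"pics/s10.png",cv2.resize(c["img"][130:260,230:390,::-1],None,fx=4.5,fy=4.5,interpolation=cv2.INTER_CUBIC))
c=env.capture("top"); cv2.imwrite(f"pics/t10.png",cv2.resize(c["img"][140:280,220:410,::-1],None,fx=4,fy=4,interpolation=cv2.INTER_CUBIC))
P=cloud(c)
u,v=220+392/4,140+228/4
print("knob",np.median(P[int(v)-2:int(v)+3,int(u)-1:int(u)+3,2]))
E
python3 ang.py
```

```text
t 14.7 pos [ 0.4317 -0.2726  0.178 ] yaw -167.5 w 0.035 F [-0.3  0.8  0.4]
shift [-7.36 20.14 -2.2 ] turn [-0.03  0.03 -0.  ] dist 21.6
knob 0.0249451485401558
blob [0.593  0.1145] n 1970 axis 107.6 len/wid [39.1 12.5]
blob [0.5601 0.0497] n 1949 axis 156.7 len/wid [24.  19.7]
```

View pics/s10.png

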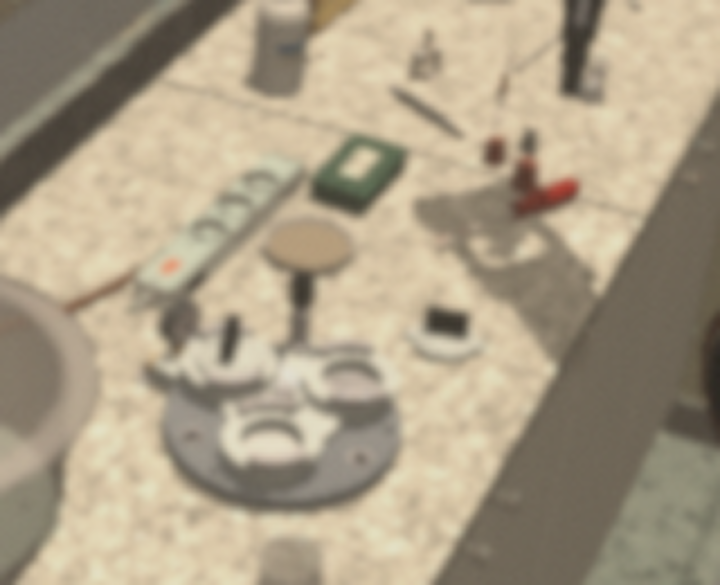

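View pics/t10.png

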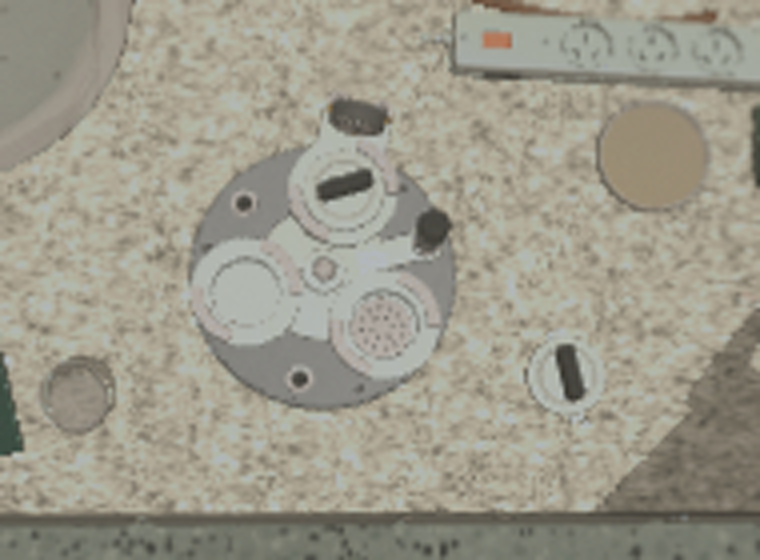

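The cover stands upright on the bench at crop (568,372), and the standby wing is at (345,185). My knob pixel was wrong: it sits at (432,230). I'll repeat that height check.

```bash
python3 - <<'E'
from station import env
from h import *
for _ in range(2):
    c=env.capture("top"); P=cloud(c)
    u,v=220+432/4,140+226/4
    print("knob",np.median(P[int(v)-1:int(v)+3,int(u)-1:int(u)+3,2]))
    u,v=220+570/4,140+372/4
    print("cover wing top",np.median(P[int(v)-3:int(v)+4,int(u):int(u)+2,2]))
s=env.read_state();print(s["wrist_force"],s["time"])
E
```

```text
knob nan
cover wing top 0.03945188763363389
knob 0.11255285265596891
cover wing top 0.040103985986237614
[-0.83001695  0.56911549  0.26244249] 14.95
```

Knob top is about 0.113 m (home is 0.114) and the cover's wing top is 0.040 m (0.040 expected on the bench). All checks agree, so I'm handing in.

```bash
python3 -c "
from station import env
print(env.hand_in())"
```

```text
the job is handed in; nothing more can be done
None
```

I carried out the whole sequence and handed the job in at about 15 s of the 54 s allowed. No verdict is reported, so what follows rests on my own last checks.

- **Head and plunger:** I lifted the plunger by its knob and turned the head about +120° so the standby bowl stood at the gauge. I then lowered the plunger into its hole.
- **Used cover:** I turned it 85.5° (1.49 rad) anticlockwise, lifted it off and set it upright on the clear bench at about (0.46, -0.06). I then backed the arm away.

**Last checks:**
- **Standby cover:** the grip measured (0.593, 0.1145), about 1 mm from where the used cover's grip stood at the start. My fitted line station is about 3 mm away, within the 6 mm limit. Its wing axis was at 107.6° against about 106.7° for the head, so it is still locked.
- **Plunger:** one good depth reading put the knob top at about 0.113 m against 0.114 m when home. With the plunger lowered, the tool height matched the starting home height to 0.2 mm.
- **Cover on the bench:** the wing top read 0.040 m, as expected for a cover standing on the bench. It looked upright in both pictures.
- **Arm and bystanders:** the gripper was clear of everything. The bystanders looked undisturbed in the pictures, but I did not re-measure their positions.

One knob height check first read 0.025 m because I used the wrong pixel. The first repeat gave no reading and the second gave the 0.113 m above.

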